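Load an iced cookie face up and index it under the icing head

TASK

Take the square cookie out of its drying stand, lay it flat in the square nest of the icing station's turntable with its iced side (the side with the raised icing outline) facing up, setting it down rather than dropping it, and let go. Then turn the turntable clockwise (seen from above) by its black knob, all the way to its stop, so that the cookie ends up under the icing head. Leave the other cookies, the round cutter, the scriber, the squeeze bottle, the sprinkle jar and the steel cup where they are.

Things in the scene. Friction and masses are not known exactly. Their poses are not given: they have to be found in the camera images.
- cookie_square: Square cookie, rigid, 52 x 52 x 18 mm, 55 g, on edge in a stand. Origin: its centre. x axis out of its iced face (raised icing outline 36 mm square, 2.5 mm high; back plain), at first within 75 degrees of facing +x; z up at first. Stand foot: 36 mm wide (y), 8 mm high, longer on the iced side (38 mm) than behind (20 mm); cheeks cover the lowest 7 mm of both faces, the sides are free.
- nest (a point): Floor centre of the square white nest on the turntable, z up, x and y along the nest's sides, the turntable's axis at x = +85 mm; 58 mm above the table. Floor: 40 mm square pedestal 24 mm above the disc. Corner posts rise 6 mm above it and leave a pocket 58 mm square; the middle 38 mm of each side is open for fingers. The hexagonal nest is not for this cookie.
- turntable (a joint): Angle of the turntable in rad: grows as the disc turns clockwise seen from above, from 0 to the stop at 2.094 (a third of a turn), where the square nest lies under the icing head. It turns against a friction of about 0.12 N m and stays where it is left.
- knob_top (a point): Centre of the top of the black upright knob on the turntable's disc, 22 mm in diameter and 45 mm high, top 79 mm above the table, 100 mm from the axis, 150 degrees round the axis from the square nest.
- turntable_axis (a point): Point on the turntable's axis at the disc's top, 34 mm above the table, in the station's axes (does not turn). Disc diameter 260 mm. Icing head: block 85 mm wide (x) over the disc from y = 45 mm to the column at y = 200 to 330 mm (120 mm wide, 270 mm high); underside 170 mm above the table; nozzle, 24 mm in diameter, at y = 85 mm, down to 143 mm above the table.
- cookie_hex: A hexagonal iced cookie, 52 mm across flats, 18 mm thick, on edge in its own stand. Origin at its centre, x axis out of its iced face. Leave it.
- cookie_oblong: An oblong iced cookie, 38 mm wide, 64 mm tall, 18 mm thick, on edge in its own stand. Origin at its centre, x axis out of its iced face. Leave it.
- cutter: A round steel cookie cutter, 52 mm in diameter, 22 mm high, on the table among the stands. Origin at the centre of its underside. Leave it.
- squeeze_bottle: A white squeeze bottle, 52 mm in diameter, 160 mm high, upright. Origin at the centre of its underside. Leave it.
- sprinkle_jar: A sprinkle jar, 48 mm in diameter, 75 mm high, upright. Origin at the centre of its underside. Leave it.
- tool_cup: A steel cup, 76 mm in diameter, 100 mm high, near the robot. Origin at the centre of its underside. Leave it.
- scriber: A black scriber, a rod 130 mm long and 12 mm thick, lying near the robot. Leave it.
Not all that is in view belongs to the job. Leave any blue or green look-alike of the cookie_square alone.

How it is judged (in metres and radians):
On the way, in this order (a step that is already met when the one before it is completed fails the run):
1. the square cookie lies flat in the square nest, iced face up, let go (horizontal distance between cookie_square and nest below 0.005 m and z of cookie_square in the frame of nest between 0.006 and 0.012 m and angle between cookie_square's own x axis and vertical below 0.07 rad and contact force between the fingers and cookie_square below 0.05 N and linear speed of cookie_square below 0.03 m/s), for 0.2 s.
2. the turntable is turned to its stop with the cookie in the nest (horizontal distance between cookie_square and nest below 0.005 m and z of cookie_square in the frame of nest between 0.006 and 0.012 m and angle between cookie_square's own x axis and vertical below 0.07 rad and value of joint turntable above 2.04 rad), for 0.2 s.
At the end, for the whole second after the job is handed in: The square cookie rests in the square nest, iced face up (within 4 degrees of level, its centre within 5 mm of the nest's centre and 6 to 12 mm above its floor), and the turntable stands at its clockwise stop (joint above 2.04 rad), all at rest (all of step 2 and linear speed of cookie_square below 0.02 m/s and angular speed of cookie_square below 0.2 rad/s); the robot touches nothing.
It fails at once if the square cookie is dropped: it moves faster than 0.6 m/s while the fingers do not touch it (contact force between the fingers and cookie_square below 0.01 N and linear speed of cookie_square above 0.6 m/s).
It fails at once if another cookie is moved by more than 30 mm (distance of any of cookie_hex, cookie_oblong from where it was at the start of the episode above 0.03 m).
It fails at once if the cutter or the scriber is moved by more than 30 mm (distance of any of cutter, scriber from where it was at the start of the episode above 0.03 m).
It fails at once if a container (squeeze bottle, sprinkle jar or steel cup) is moved by more than 30 mm (distance of any of squeeze_bottle, sprinkle_jar, tool_cup from where it was at the start of the episode above 0.03 m).
It also fails if it takes over 58 s, if anything falls off the work surface, if the arm or the gripper's body presses on something with over 40 N, if the wrist force passes 120 N, or if a joint passes its speed limit or range.

ROBOT

A 6-joint arm with a two-finger parallel gripper is mounted at the origin on the work surface. World frame = base frame: x ahead of the robot, y to its left, z up, the work surface at z = 0. Lengths are in mm, angles in degrees, forces in N, time in s.
With the tool pointing down it reaches from about 300 to 750 mm from the base axis. Payload 8.5 kg.
Tool frame: the origin (TCP) lies midway between the tips of the shut fingers; the grasp point (between the pads) lies 19 mm behind it; z points along the fingers, y is the line along which they close (so a half turn about z gives the same grasp; the last joint's range is limited). The gripper opens to 88 mm and grips with 3 to 60 N. Pads are 18 mm wide; open, the fingers measure 123 mm over their backs; the gripper's body (75 mm by 187 mm) begins 45 mm behind the grasp point.
Start: joints at [56.82, 21.807, 74.336, -0, 83.858, -12.336], TCP at [195.696, 513.988, 210.248] pointing down, gripper open.
Joint ranges: [-178.18, 178.18], [-50.72, 133.34], [12.68, 142.11], [-81.47, 261.47], [9.98, 163.14], [-165.26, 165.26]. Speed limits (degrees/s): [136.94, 136.94, 180, 180, 180, 180].

INTERFACE

Orientations are given as [roll, pitch, yaw] about the fixed x, y, z axes, in that order (R = Rz(yaw) Ry(pitch) Rx(roll)).
In Python, from plant import robot, read_camera, recognise, cut_out gives the robot as it stands.
- The arm moves only by the shell command python3 -m handwheel 'ROWS' [FORCE]. ROWS is JSON, a list of rows, each a list of 7 numbers: the closure, from 0 (fully open) to 1 (shut), then the shift along the world's x, y, z in units of 0.08 m (1.0 is 0.08 m), then the turn, a rotation vector about the world's x, y, z in units of 360 degrees (1.0 is 360 degrees). In form: [[jaw, tx, ty, tz, wx, wy, wz], ...]. A call has 1 to 10 rows; each row is the pose to reach, as a shift and turn from the pose commanded when the call began, turning the shorter way round; what a row does not reach only later rows make up. A row lasts 1/8 s, in which the tool goes at most 62.5 mm and 10.7 degrees, less where a joint would pass 70% of its speed; a pose out of reach is approached as far as the arm can. A call with a number of a shift or a turn outside -1 to 1 is refused whole. A call with a gripper value outside its range is refused whole. The fingers move at their own pace and stop on an object; FORCE is the grip in N (left out, the last holds). Time passes only in rows, so rows that repeat a pose let the fingers close. It gives the time, the measured TCP pose, the force, the opening and the grip force at its end, in the units of the state.
- robot.observe(): the state, without advancing time (a new reading comes with each control period).
- read_camera(name): name is "scene" or "top"; returns a dict with "frame" (384x512x3 uint8, blue, green, red), "K" (3x3 intrinsics, pixels), "k1" (the pictures are not rectified: a ray, as slopes to the right and down, at radius r is drawn at 1 + k1 r^2 times it, then the intrinsics apply), "position" and "orientation" of the camera in the world. Camera axes: x right, y up, looking along -z (the intrinsics and any distortion apply to the point x, -y, -z); pixel columns grow to the right and rows downward; lengths in mm; the calibration is good to about 2 mm. A picture is of the moment at which its call begins. There is no depth.
- robot.finish_job(): hands the job in; it is judged then, once.
Trained networks look in the newest picture that a camera, given by its name, has taken for a name from the list of things; names that differ only in an ending like _2 or _b are one class to them, and where a whole thing is asked for, a point or a joint stands for the part that bears it (a point fixed in the world has none). Each returns a list of dicts, best first, with "conf" (0 to 1); they miss things now and then, are a little off and sometimes report something else, mostly with a low value. They report only what shows in the picture. A call takes as long as a camera call. They do not tell look-alikes from the thing itself.
- recognise(camera, name): "bbox" ([left, top, width, height] as shares, 0 to 1, of the picture: columns of its width, rows of its height, round what is visible of it).
- cut_out(camera, name): "pixels" (384x512 bool, what is visible of it) and "bbox" ([left, top, width, height] as shares, 0 to 1, of the picture: columns of its width, rows of its height, round what is visible of it).
The state is a dict: "time": time; "q": joint angles; "joint_vel": joint speeds; "tau": joint torques, N m; "eef_pos": TCP position; "ee_rot": TCP orientation; "force": force on the tool from outside, world axes, zero at the start; "wrist_torque": the same for the moment, N m; "gripper_width": opening from 0.0 (shut) to 1.0 (fully open); "finger_force": force on a finger pad.
Only numpy, scipy, OpenCV 4.12 (cv2) and the standard library are available. Lean on these libraries where they do the work, as an engineer would, in place of code of your own. Each camera call takes 0.05 s, during which the arm holds its last target. There are 200 camera calls.

## Working session

There is one attempt and no reset: what is moved stays moved. The work goes in short steps, Python scripts to look and compute and a shell command to move; the robot and the scene stay as the last step left them, time stands still between calls to the robot, and variables do not carry over. Pictures are saved under pics/ and viewed, at most 10 in all, crops included, and the job is handed in when it is done.

```bash
mkdir -p pics; ls; cat > h.py <<'E'
import numpy as np, cv2
from plant import robot, read_camera, recognise, cut_out
def rmat(o):
    from scipy.spatial.transform import Rotation as R
    return R.from_euler('xyz',o,degrees=True).as_matrix()
def ray(c,u,v):
    K=np.array(c['K']);p=np.array([(u-K[0,2])/K[0,0],(v-K[1,2])/K[1,1]]);q=p.copy()
    for _ in range(20): q=p/(1+c['k1']*(q@q))
    d=rmat(c['orientation'])@np.array([q[0],-q[1],-1]);return np.array(c['position'],float),d/np.linalg.norm(d)
def atz(c,u,v,z):
    o,d=ray(c,u,v);return o+d*(z-o[2])/d[2]
def tri(c1,p1,c2,p2):
    o1,d1=ray(c1,*p1);o2,d2=ray(c2,*p2)
    A=np.array([d1,-d2]).T;s=np.linalg.lstsq(A,o2-o1,rcond=None)[0]
    a=o1+d1*s[0];b=o2+d2*s[1];return (a+b)/2,np.linalg.norm(a-b)
def proj(c,P):
    K=np.array(c['K']);x=rmat(c['orientation']).T@(np.array(P,float)-c['position'])
    q=np.array([x[0],-x[1]])/-x[2];q=q*(1+c['k1']*(q@q));return np.array([K[0,0]*q[0]+K[0,2],K[1,1]*q[1]+K[1,2]])
E
python3 - <<'E'
from h import *
for n in ['scene','top']:
    c=read_camera(n);cv2.imwrite(f'pics/{n}0.png',cv2.resize(c['frame'],(800,600)));print(n,c['K'],c['k1'],c['position'],c['orientation'])
    for t in ['cookie_square','nest','knob_top','turntable','cookie_hex','cookie_oblong','cutter','squeeze_bottle','sprinkle_jar','tool_cup','scriber']:
        for r in recognise(n,t)[:4]:
            b=np.array(r['bbox'])*[512,384,512,384];print(t,round(r['conf'],2),b.round(0))
print(robot.observe())
E
```

```text
pics
scene [[488.47511249   0.         255.99590209]
 [  0.         488.47511249 197.07694841]
 [  0.           0.           1.        ]] -0.08482682805857994 [1129.63505261  346.85005554  904.3261187 ] [ 42.0240487    0.88388971 125.4405726 ]
cookie_square 0.93 [187. 203.  25.  22.]
cookie_square 0.6 [187. 127.  17.  23.]
cookie_square 0.59 [141. 157.  22.  26.]
cookie_square 0.41 [184. 272.  27.  35.]
nest 0.66 [277. 203. 120. 103.]
knob_top 0.72 [277. 204. 118. 102.]
turntable 0.9 [278. 203. 118. 101.]
cookie_hex 0.95 [244. 166.  24.  20.]
cookie_oblong 0.9 [188. 147.  20.  23.]
cutter 0.85 [162. 187.  23.  22.]
cutter 0.5 [279. 204. 113. 101.]
squeeze_bottle 0.63 [107. 169.  26.  57.]
sprinkle_jar 0.6 [183. 273.  26.  34.]
tool_cup 0.79 [216.  89.  27.  43.]
scriber 0.63 [248. 139.   6.  28.]
scriber 0.63 [244. 167.  25.  18.]
top [[357.49280444   0.         250.35311801]
 [  0.         357.49280444 192.84678727]
 [  0.           0.           1.        ]] -0.1130842512535005 [434.08665356 -93.44910855 932.97331214] [  5.0841309    0.4930824  -89.47072447]
cookie_square 0.77 [365.
[... 599 characters left out ...]
295. 235.  32.  38.]
{'time': 1.2, 'q': array([ 5.68212605e+01,  2.18090772e+01,  7.43365594e+01, -1.23521429e-03,
        8.38565261e+01, -1.23353083e+01]), 'joint_vel': array([-0.08550007,  0.15333199, -0.06568961,  0.02309387,  0.00748351,
        0.07091425]), 'tau': array([ 2.32053371e-04, -4.37788081e+01, -2.24736768e+01,  7.13958428e-02,
        3.12795513e-02, -6.42861278e-05]), 'eef_pos': array([195.69326102, 513.9909226 , 210.22081612]), 'ee_rot': array([-1.79997625e+02,  7.37738741e-04,  1.59156701e+02]), 'force': array([-0.31108927, -0.47731792,  0.03501082]), 'wrist_torque': array([ 0.02868155,  0.03276237, -0.00212615]), 'finger_force': 0.0, 'gripper_width': 1.0001008629665993}
```

View pics/scene0.png

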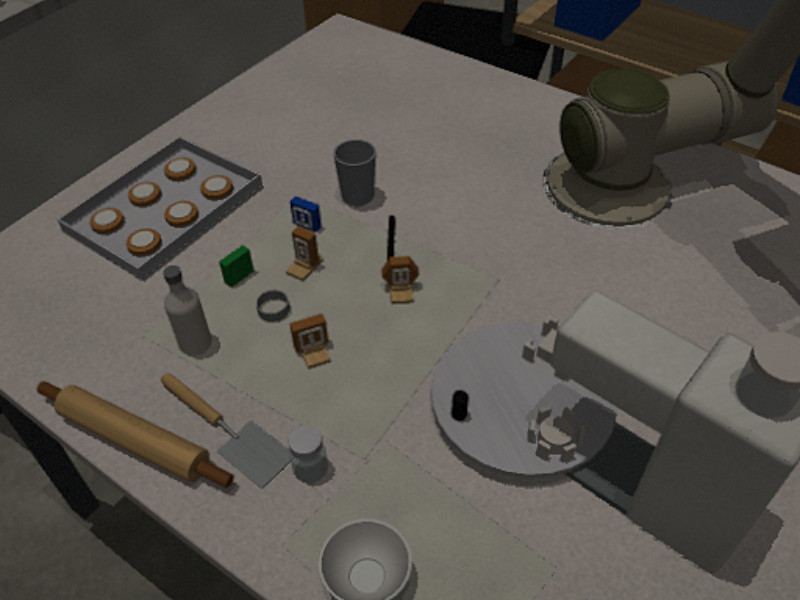

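View pics/top0.png

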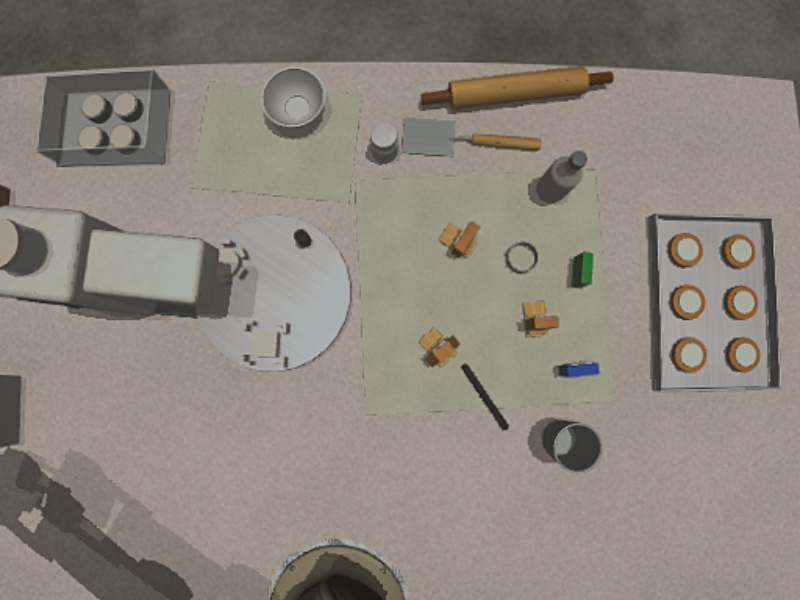

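The scene view (800 px) shows the square brown cookie at (310,332), with the square nest at (545,345) and the knob at (460,405). In the top view they are at (467,238), (265,343) and (302,238). The blue and green cookies are look-alikes. I'll take magnified crops for accurate points.

```bash
python3 - <<'E'
from h import *
C={n:read_camera(n) for n in ['scene','top']}
tiles=[('scene',175,192,48),('scene',324,196,64),('top',273,134,48),('top',148,200,48)]
def crop(n,x,y,w):
    h=w*3//4;s=400/w;im=cv2.resize(C[n]['frame'][y:y+h,x:x+w],(400,300),interpolation=cv2.INTER_CUBIC)
    im=np.clip(im.astype(float)*1.4,0,255).astype(np.uint8)
    for k in range(0,w,8):cv2.line(im,(int(k*s),0),(int(k*s),5),(0,255,0),1)
    for k in range(0,h,8):cv2.line(im,(0,int(k*s)),(5,int(k*s)),(0,255,0),1)
    return im
t=[crop(*a) for a in tiles]
cv2.imwrite('pics/crops.png',np.vstack([np.hstack(t[:2]),np.hstack(t[2:])]))
# knob: dark blob near location; disc ellipse; table points
P={}
for n,(u,v) in {'scene':(294,259),'top':(193,153)}.items():
    g=C[n]['frame'].max(2)[v-16:v+17,u-16:u+17];ys,xs=np.where(g<50);print(n,'knob px',xs.min()+u-16,xs.max()+u-16,ys.min()+v-16,ys.max()+v-16,len(xs))
for n in C:
  for r in cut_out(n,'cookie_square')[:1]:
    ys,xs=np.where(r['pixels']);print(n,r['conf'],xs.mean(),ys.mean(),len(xs))
print(atz(C['top'],176,187.5,34),atz(C['top'],299,152,58),atz(C['top'],169,220,58))
E
```

```text
scene knob px 279 299 250 275 184
top knob px 189 198 147 157 55
scene 0.85 151.17379679144386 170.2326203208556 374
top 0.66 372.4463087248322 172.18456375838926 298
[526.05393203 104.40271979  34.        ] [ 614.9360971  -205.32060692   58.        ] [443.06002438 114.44930996  58.        ]
```

View pics/crops.png

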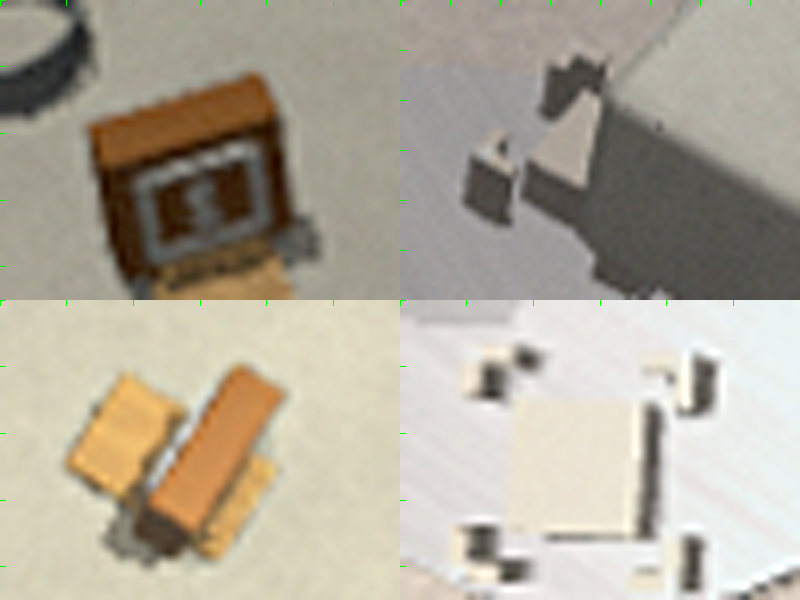

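```bash
cat > m.py <<'E'
from h import *
from scipy.optimize import least_squares
S=read_camera('scene');T=read_camera('top')
def px(a,tx,ty,x0,y0,w): s=400/w;return [(a[0]-tx+.5)/s-.5+x0,(a[1]-ty+.5)/s-.5+y0]
sc=[px(a,0,0,175,192,48) for a in [(105,167),(90,125),(276,112),(258,73)]]
tc=[px(a,0,300,273,134,48) for a in [(240,363),(286,393),(150,495),(200,530)]]
for a,b in zip(sc,tc): p,e=tri(S,a,T,b);print('corner',p.round(1),round(e,1))
def model(q,t=18,w=52):
    x,y,z,a=q;n=np.array([np.cos(a),np.sin(a),0]);e=np.array([np.sin(a),-np.cos(a),0]);c=np.array([x,y,z])
    return [c+i*e*w/2+j*n*t/2 for i in(1,-1) for j in(1,-1)]
f=lambda q:np.concatenate([proj(S,p)-s for p,s in zip(model(q),sc)]+[proj(T,p)-s for p,s in zip(model(q),tc)])
r=least_squares(f,[600,-150,60,1]);print('cookie top',r.x[:3].round(1),'iced az',np.degrees(r.x[3]).round(1),r.fun.round(1))
npx=px((527,155),400,0,324,196,64);tp=[px(a,400,300,148,200,48) for a in [(640,402),(510,400),(507,530),(632,537)]]
p,e=tri(S,npx,T,tp[0]);print('nest corner',p.round(1),round(e,1))
N=np.array([atz(T,*a,58) for a in tp]);print(N.round(1),'nest c',N.mean(0).round(1))
for i in range(4):
  d=N[(i+1)%4]-N[i];print(round(np.hypot(*d[:2]),1),round(np.degrees(np.arctan2(d[1],d[0])),1),end=' ')
p,e=tri(S,(294.5,253),T,(192.5,151));print('\nknob',p.round(1),round(e,1),atz(T,192.5,151,79).round(1),atz(S,294.5,253,79).round(1))
cn=N.mean(0)[:2]
for th in (-12,-7,0,7,12):
    a=np.radians(th);ax=cn+85*np.array([np.cos(a),np.sin(a)])
    for s in(1,-1):
        b=a+np.pi+s*np.radians(150);k=ax+100*np.array([np.cos(b),np.sin(b)]);print(th,s,ax.round(0),k.round(0))
E
python3 m.py
```

```text
corner [ 642.  -210.5   58.2] 2.2
corner [ 632.9 -224.    58.2] 2.6
corner [ 601.1 -183.    60.4] 2.2
corner [ 591.1 -198.1   57.8] 2.4
cookie top [ 616.7 -203.9   58.4] iced az 57.5 [-0.9  0.3 -1.3 -0.2  0.3  0.2 -0.  -0.5 -0.4 -0.3  0.1 -0.1 -0.7  1.
 -0.6  0.7]
nest corner [463.2  96.5  60.2] 0.9
[[463.5  96.6  58. ]
 [463.6 135.6  58. ]
 [425.2 135.5  58. ]
 [423.7  98.   58. ]] nest c [444.  116.4  58. ]
39.0 89.8 38.4 -179.8 37.5 -92.3 39.8 -2.1 
knob [611.2  58.3  75.9] 2.7 [611.2  56.6  79. ] [612.3  60.5  79. ]
-12 1 [527.  99.] [601.  32.]
-12 -1 [527.  99.] [622. 130.]
-7 1 [528. 106.] [608.  46.]
-7 -1 [528. 106.] [620. 145.]
0 1 [529. 116.] [616.  66.]
0 -1 [529. 116.] [616. 166.]
7 1 [528. 127.] [620.  88.]
7 -1 [528. 127.] [608. 187.]
12 1 [527. 134.] [622. 103.]
12 -1 [527. 134.] [601. 201.]
```

Measurements hold together:

| Item | Measured | Check |
|---|---|---|
| Cookie top centre | (617, -204, 58), iced azimuth 57.5° | Top expected at about 60 |
| Nest | (444, 116), corner height 60 | Given as 58 |
| Knob | (612, 58, 76) | Given as 79 |
| Turntable axis | about (529, 113) | Derived from the nest and its 85 mm offset |

I'll travel high to above the cookie.

```bash

python3 -m handwheel '[[0,0.575,-1,1,0,0,-0.05],[0,0.575,-1,1,0,0,-0.05],[0,0.575,-1,1,0,0,-0.05]]'
python3 -m handwheel '[[0,0.575,-1,0,0,0,-0.05],[0,0.575,-1,0,0,0,-0.05]]'
python3 -m handwheel '[[0,0.575,-1,0,0,0,-0.05],[0,0.575,-1,0,0,0,-0.05]]'
python3 -m handwheel '[[0,0.575,-1,0,0,0,-0.05],[0,0.575,-1,0,0,0,-0.05]]'
python3 -m handwheel '[[0,0.575,-1,0,0,0,-0.05],[0,0.575,-1,0,0,0,-0.05]]'
python3 -m handwheel '[[0,0.575,-1,0,0,0,-0.0325],[0,0.575,-1,0,0,0,-0.0325]]'
python3 -m handwheel '[[0,0.575,-1,-0.3,0,0,0],[0,0.575,-1,-0.3,0,0,0]]'
python3 -m handwheel '[[0,0.575,-1,-0.5,0,0,0],[0,0.575,-1,-0.5,0,0,0]]'
python3 -m handwheel '[[0,0.575,-0.4,-0.5,-0.082,0.0522,0],[0,0.575,-0.4,-0.5,-0.082,0.0522,0],[0,0.575,-0.4,-0.5,-0.082,0.0522,0],[0,0.575,-0.4,-0.5,-0.082,0.0522,0],[0,0.575,-0.4,-0.5,-0.082,0.0522,0]]'
python3 - <<'E'
from h import *
s=robot.observe();R=rmat(s['ee_rot']);print(s['time'],s['q'].round(1),s['eef_pos'].round(1),R[:,2].round(3),R[:,1].round(3))
a=np.radians(57.5);n=np.array([np.cos(a),np.sin(a),0]);al=np.radians(35);a0=-np.array([0,0,1])*np.cos(al)-n*np.sin(al)
t=np.array([616.7,-203.9,33])+15*a0;print(a0,[n[1],-n[0]],t,'to pre(70 back)',(t-70*a0-s['eef_pos'])/80,a0*70/80)
E
```

```text
time: 1.88
eef_pos: [243.3, 433.1, 293.2]
ee_rot: [179.7, 0.0, 140.9]
force: [0.1, -0.7, 0.3]
gripper_width: 1.002
finger_force: 0.0
time: 2.12
eef_pos: [287.9, 352.8, 289.4]
ee_rot: [-179.9, 0.0, 122.9]
force: [0.3, 0.5, 0.2]
gripper_width: 0.999
finger_force: 0.0
time: 2.38
eef_pos: [334.2, 272.6, 289.4]
ee_rot: [-179.9, 0.0, 104.9]
force: [0.2, 0.5, 0.1]
gripper_width: 1.0
finger_force: 0.0
time: 2.62
eef_pos: [380.4, 192.5, 289.3]
ee_rot: [-179.9, 0.0, 86.9]
force: [-0.6, 0.7, -0.8]
gripper_width: 1.0
finger_force: 0.0
time: 2.88
eef_pos: [426.6, 112.4, 289.2]
ee_rot: [-179.9, 0.0, 68.9]
force: [0.4, -0.2, 0.3]
gripper_width: 0.998
finger_force: 0.0
time: 3.12
eef_pos: [472.7, 32.3, 289.0]
ee_rot: [-179.9, 0.0, 57.3]
force: [0.1, 0.8, -0.0]
gripper_width: 0.999
finger_force: 0.0
time: 3.38
eef_pos: [518.5, -47.5, 264.1]
ee_rot: [-179.8, 0.0, 57.5]
force: [0.0, 0.2, -0.3]
gripper_width: 1.005
finger_force: 0.0
time: 3.62
eef_pos: [564.4, -127.2, 223.6]
ee_rot: [-179.8, 0.0, 57.5]
force: [-0.4, 0.5, -0.3]
gripper_width: 0.997
finger_force: 0.0
time: 4.25
eef_pos: [610.1, -156.5, 184.2]
ee_rot: [-179.8, 35.0, 57.7]
force: [-0.0, 0.9, -1.4]
gripper_width: 0.997
finger_force: 0.0
4.25 [-11.5  39.9  54.5 -32.8  98.2  19.7] [ 610.1 -156.5  184.2] [-0.309 -0.484 -0.819] [ 0.845 -0.535 -0.002]
[-0.30818239 -0.48374946 -0.81915204] [np.float64(0.8433914458128857), np.float64(-0.5372996083468239)] [ 612.07726408 -211.1562419    20.71271934] to pre(70 back) [ 0.29446181 -0.25966366 -1.3271779 ] [-0.2696596  -0.42328078 -0.71675804]
```

```bash

python3 -m handwheel '[[0.1,0.294,-0.26,-1,0,0,0],[0.1,0.294,-0.26,-1,0,0,0],[0.1,0.294,-0.26,-1,0,0,0]]'
python3 -m handwheel '[[0.1,-0.13,-0.21,-0.65,0,0,0],[0.1,-0.27,-0.42,-0.95,0,0,0],[0.1,-0.27,-0.42,-0.95,0,0,0],[0.1,-0.27,-0.42,-0.95,0,0,0]]'
python3 - <<'E'
from h import *
S=read_camera('scene');T=read_camera('top');s=robot.observe();print(s['eef_pos'])
def crop(c,x,y,w):
    h=w*3//4;im=cv2.resize(c['frame'][y:y+h,x:x+w],(400,300),interpolation=cv2.INTER_CUBIC);return np.clip(im*1.4,0,255).astype(np.uint8)
cv2.imwrite('pics/pre.png',np.hstack([crop(S,167,185,64),crop(T,263,125,64)]))
E
```

```text
time: 4.62
eef_pos: [632.7, -179.2, 105.1]
ee_rot: [-179.8, 35.0, 57.5]
force: [0.5, -0.6, 0.4]
gripper_width: 0.904
finger_force: 0.0
time: 5.12
eef_pos: [613.0, -212.2, 32.9]
ee_rot: [179.7, 34.9, 57.3]
force: [-0.6, 0.3, -0.2]
gripper_width: 0.901
finger_force: 0.0
[ 612.92739479 -211.9185928    32.44878188]
```

View pics/pre.png

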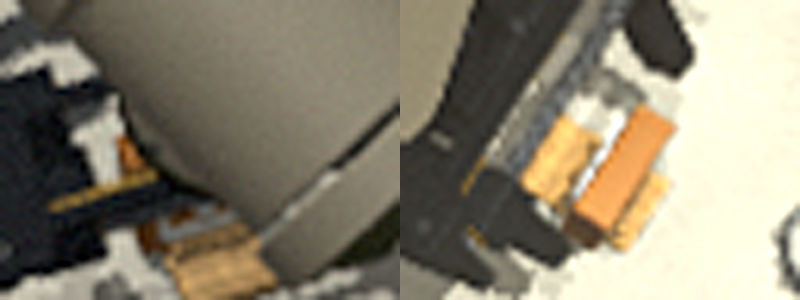

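The top crop shows the fingertips at (690,50) and (565,260), either side of the cookie at (625,165). I'll go down 12 mm and grip.

```bash

python3 -m handwheel '[[0.1,-0.01,0.01,-0.14,0,0,0],[0.1,-0.01,0.01,-0.14,0,0,0],[0.5,-0.01,0.01,-0.14,0,0,0],[0.5,-0.01,0.01,-0.14,0,0,0],[0.5,-0.01,0.01,-0.14,0,0,0],[0.5,-0.01,0.01,-0.14,0,0,0],[0.5,-0.01,0.01,-0.14,0,0,0],[0.5,-0.01,0.01,-0.14,0,0,0]]' 15
python3 -m handwheel '[[0.5,0,0,0.2,0,0,0],[0.5,0,0,0.5,0,0,0],[0.5,0,0,1,0,0,0],[0.5,0,0,1,0,0,0]]'
```

```text
time: 6.22
eef_pos: [610.9, -211.7, 19.2]
ee_rot: [179.9, 35.0, 57.4]
force: [1.0, 0.3, 0.1]
gripper_width: 0.586
finger_force: 15.0
time: 6.72
eef_pos: [612.1, -211.9, 103.3]
ee_rot: [179.5, 34.9, 57.2]
force: [0.4, -0.8, -1.1]
gripper_width: 0.587
finger_force: 15.0
```

```bash

python3 -m handwheel '[[0.5,-0.5,1,1,0,0,-0.0825],[0.5,-0.5,1,1,0,0,-0.0825],[0.5,-0.5,1,1,0,0,-0.0825],[0.5,-0.5,1,1,0,0,-0.0825]]'
python3 -m handwheel '[[0.5,-0.5,1,0.5,0,0,-0.0825],[0.5,-0.5,1,0.5,0,0,-0.0825],[0.5,-0.5,1,0.5,0,0,-0.0825],[0.5,-0.5,1,0.5,0,0,-0.0825]]'
python3 -m handwheel '[[0.5,0,0,0,-0.0087,-0.25,0],[0.5,0,0,0,-0.0087,-0.25,0],[0.5,0,0,0,-0.0087,-0.25,0],[0.5,0,0,0,-0.0087,-0.25,0],[0.5,0,0,0,-0.0087,-0.25,0],[0.5,0,0,0,-0.0087,-0.25,0],[0.5,0,0,0,-0.0087,-0.25,0],[0.5,0,0,0,-0.0087,-0.25,0],[0.5,0,0,0,-0.0087,-0.25,0],[0.5,0,0,0,-0.0087,-0.25,0]]'
python3 - <<'E'
from h import *
s=robot.observe();R=rmat(s['ee_rot']);print(s['q'].round(1),s['eef_pos'].round(1),R[:,2].round(3),R[:,1].round(3))
E
```

```text
time: 7.22
eef_pos: [570.8, -132.2, 178.4]
ee_rot: [180.0, 35.0, 27.8]
force: [-0.7, -0.3, -1.0]
gripper_width: 0.59
finger_force: 15.0
time: 7.72
eef_pos: [530.5, -52.4, 218.3]
ee_rot: [180.0, 35.0, -1.8]
force: [0.4, -0.3, -0.2]
gripper_width: 0.589
finger_force: 15.0
time: 8.98
eef_pos: [532.3, -46.5, 218.9]
ee_rot: [-179.8, -53.8, -1.1]
force: [0.3, 0.9, 0.4]
gripper_width: 0.588
finger_force: 15.0
[-30.3   5.7 118.1  76.   24.2  -3.1] [532.3 -46.5 218.9] [ 0.807 -0.011 -0.591] [-0.016 -1.    -0.003]
```

```bash

python3 -m handwheel '[[0.5,-0.5,1,-0.3,0,0,0],[0.5,-0.5,1,-0.3,0,0,0],[0.5,-0.5,1,-0.3,0,0,0],[0.5,-0.5,1,-0.3,0,0,0],[0.5,-0.5,1,-0.3,0,0,0]]'
python3 -m handwheel '[[0.5,-0.5,1,-0.5,0,0,0],[0.5,-0.5,1,-0.5,0,0,0],[0.5,-0.5,1,-0.5,0,0,0],[0.5,-0.5,1,-0.5,0,0,0],[0.5,-0.5,1,-0.5,0,0,0]]'
python3 - <<'E'
from h import *
S=read_camera('scene');T=read_camera('top')
s=robot.observe();R=rmat(s['ee_rot']);print(s['q'].round(1),s['eef_pos'].round(1),R[:,2].round(3),R[:,1].round(3))
def crop(c,x,y,w):
    h=w*3//4;im=cv2.resize(c['frame'][y:y+h,x:x+w],(400,300),interpolation=cv2.INTER_CUBIC);return np.clip(im*1.4,0,255).astype(np.uint8)
cv2.imwrite('pics/hov.png',np.hstack([crop(S,300,160,96),crop(T,136,190,64)]))
E
```

```text
time: 9.6
eef_pos: [493.8, 32.4, 196.1]
ee_rot: [-179.3, -53.9, -1.6]
force: [-0.3, 0.4, -0.6]
gripper_width: 0.584
finger_force: 15.0
time: 10.22
eef_pos: [454.6, 112.3, 156.7]
ee_rot: [-179.2, -53.9, -1.7]
force: [0.5, 0.6, -0.2]
gripper_width: 0.586
finger_force: 15.0
[ -0.6   9.7 131.9 179.9  15.5 -89.2] [453.7 113.1 156. ] [ 0.807 -0.008 -0.59 ] [-0.017 -1.    -0.01 ]
```

View pics/hov.png

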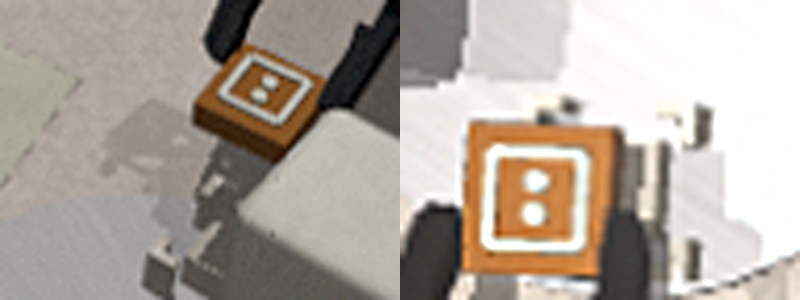

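```bash
python3 - <<'E'
from h import *
from scipy.spatial.transform import Rotation as Ro
T=read_camera('top');S=read_camera('scene');L=[]
for _ in range(5):
    read_camera('top');L.append(robot.observe())
P=np.mean([l['eef_pos'] for l in L],0);R=Ro.from_euler('xyz',[l['ee_rot'] for l in L],degrees=True).mean().as_matrix()
print(P.round(1),R.round(3))
f=lambda a:((a[0]-400+.5)/6.25-.5+136,(a[1]+.5)/6.25-.5+190)
Q=[(470,120),(622,127),(612,275),(462,270)]
g=lambda a:((a[0]+.5)*.24-.5+300,(a[1]+.5)*.24-.5+160)
# scene top corners: left (193,103), top(245,45), bottom-ish right (275,160 lower) top-face: (193,100),(247,45),(330,75),(280,140)
A=[g(a) for a in [(193,100),(330,76),(247,45)]]
N=np.array([atz(T,*f(a),174) for a in Q]);print(N.round(1),N.mean(0).round(1))
print('height', [ (lambda r:(r[0].round(1),round(r[1],1)))(tri(S,A[0],T,f(Q[1])))])
print('grip est centre',(P-15*R[:,2]).round(1))
psi=np.radians(-1.5);z=np.array([.819*np.cos(psi),.819*np.sin(psi),-.574]);y=np.array([np.sin(psi),-np.cos(psi),0])
Rt=np.array([np.cross(y,z),y,z]).T;print('rotvec',(Ro.from_matrix(Rt@R.T).as_rotvec()/(2*np.pi)).round(4))
E
```

```text
[455.1 112.2 157.4] [[ 0.587 -0.018  0.809]
 [-0.018 -1.    -0.008]
 [ 0.809 -0.01  -0.587]]
[[465.3 136.  174. ]
 [463.5  82.9 174. ]
 [413.   85.1 174. ]
 [413.9 137.3 174. ]] [438.9 110.3 174. ]
height [(array([462.8,  84.9, 171.5]), np.float64(3.1))]
grip est centre [443.  112.3 166.2]
rotvec [-0.0016 -0.0026 -0.0014]
```

```bash

python3 -m handwheel '[[0.5,0.05,0.075,0,-0.0016,-0.0026,-0.0014],[0.5,0.05,0.075,-0.5,-0.0016,-0.0026,-0.0014],[0.5,0.05,0.075,-0.93,-0.0016,-0.0026,-0.0014],[0.5,0.05,0.075,-0.93,-0.0016,-0.0026,-0.0014],[0.5,0.05,0.075,-0.93,-0.0016,-0.0026,-0.0014]]'
python3 - <<'E'
from h import *
T=read_camera('top');S=read_camera('scene');L=[]
for _ in range(5):
    read_camera('top');L.append(robot.observe())
print(np.mean([l['eef_pos'] for l in L],0).round(1),np.mean([l['ee_rot'] for l in L],0).round(2),L[0]['q'].round(1))
def crop(c,x,y,w):
    h=w*3//4;im=cv2.resize(c['frame'][y:y+h,x:x+w],(400,300),interpolation=cv2.INTER_CUBIC);return np.clip(im*1.3,0,255).astype(np.uint8)
cv2.imwrite('pics/hov2.png',np.hstack([crop(S,316,186,64),crop(T,144,197,48)]))
# cookie colour box in top picture: orange
f=T['frame'].astype(int);m=(f[:,:,2]-f[:,:,0]>50);m[:, :140]=0;m[:,200:]=0;m[:190]=0;m[250:]=0
ys,xs=np.where(m);r=cv2.minAreaRect(np.stack([xs,ys],1).astype(np.float32));print(r)
E
```

```text
time: 11.3
eef_pos: [458.7, 118.6, 83.6]
ee_rot: [-179.9, -55.0, -1.6]
force: [0.5, 0.5, 0.5]
gripper_width: 0.588
finger_force: 15.0
[458.6 118.7  84. ] [-179.93  -55.08   -1.55] [  1.7  26.9 138.1 184.1  40.2 -91.2]
((164.84893798828125, 227.3687744140625), (41.846702575683594, 23.908376693725586), 80.27242279052734)
```

View pics/hov2.png

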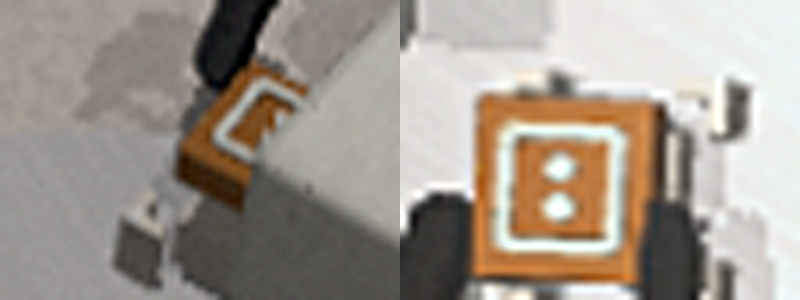

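```bash
python3 - <<'E'
from h import *
T=read_camera('top')
f=lambda a:((a[0]-400+.5)/8.3333-.5+144,(a[1]+.5)/8.3333-.5+197)
for Q,z in [([(475,95),(665,100),(650,282),(472,278)],101.6),([(497,125),(630,125),(622,255),(497,250)],104)]:
    N=np.array([atz(T,*f(a),z) for a in Q]);print(N.round(1).tolist(),N.mean(0).round(1))
# nest posts in the first top crop: outer look
E
```

```text
[[470.3, 144.1, 101.6], [469.6, 89.7, 101.6], [418.5, 92.7, 101.6], [418.9, 143.5, 101.6]] [444.3 117.5 101.6]
[[461.9, 136.8, 104.0], [462.3, 98.9, 104.0], [426.0, 100.3, 104.0], [426.9, 135.8, 104.0]] [444.3 118.  104. ]
```

```bash

python3 -m handwheel '[[0.5,0,-0.015,-0.05,0,0,0],[0.5,0,-0.015,-0.12,0,0,0],[0.5,0,-0.015,-0.19,0,0,0],[0.5,0,-0.015,-0.25,0,0,0],[0.5,0,-0.015,-0.27,0,0,0],[0.5,0,-0.015,-0.27,0,0,0]]'
python3 -m handwheel '[[0.5,0,0,-0.012,0,0,0],[0.5,0,0,-0.024,0,0,0],[0.5,0,0,-0.024,0,0,0]]'
python3 -c "
from h import *
print(robot.observe()['q'].round(1), robot.observe()['force'])"
```

```text
time: 12.45
eef_pos: [458.3, 117.5, 60.6]
ee_rot: [-180.0, -54.9, -1.5]
force: [-0.7, -0.3, -0.5]
gripper_width: 0.584
finger_force: 15.0
time: 12.82
eef_pos: [458.3, 117.5, 58.9]
ee_rot: [-179.9, -54.9, -1.5]
force: [-0.3, -0.2, -0.7]
gripper_width: 0.589
finger_force: 15.0
[  1.4  33.2 140.  183.2  48.  -90.4] [-0.30127407 -0.20821583 -0.7011979 ]
```

```bash

for i in 1 2 3; do python3 -m handwheel '[[0.5,0,0,-0.012,0,0,0],[0.5,0,0,-0.012,0,0,0]]' | grep -E 'pos|force:|rot'; done
```

```text
eef_pos: [458.3, 117.5, 57.9]
ee_rot: [-180.0, -54.9, -1.5]
force: [-0.6, -0.0, -0.2]
finger_force: 15.0
eef_pos: [458.4, 117.5, 57.1]
ee_rot: [-179.9, -54.9, -1.5]
force: [-1.4, -0.1, 2.3]
finger_force: 15.0
eef_pos: [458.4, 117.5, 57.0]
ee_rot: [-179.9, -55.1, -1.6]
force: [-4.0, -1.3, 11.0]
finger_force: 15.0
```

```bash

python3 -m handwheel '[[0.5,0,0,0.012,0,0,0],[0.5,0,0,0.012,0,0,0]]' 5| grep -E 'pos|force'
python3 -m handwheel '[[0.38,0,0,0.012,0,0,0],[0.34,0,0,0.012,0,0,0],[0.3,0,0,0.012,0,0,0],[0.26,0,0,0.012,0,0,0],[0.26,0,0,0.012,0,0,0],[0.26,0,0,0.012,0,0,0]]'
python3 - <<'E'
from h import *
S=read_camera('scene');T=read_camera('top')
def crop(c,x,y,w):
    h=w*3//4;im=cv2.resize(c['frame'][y:y+h,x:x+w],(400,300),interpolation=cv2.INTER_CUBIC);return np.clip(im*1.3,0,255).astype(np.uint8)
cv2.imwrite('pics/rel.png',np.hstack([crop(S,316,186,64),crop(T,144,197,48)]))
E
```

```text
eef_pos: [458.3, 117.5, 57.0]
force: [-1.1, 1.1, 0.3]
finger_force: 5.0
time: 14.58
eef_pos: [458.3, 117.5, 57.9]
ee_rot: [-180.0, -54.9, -1.5]
force: [-0.6, 0.2, -0.3]
gripper_width: 0.743
finger_force: 0.0
```

View pics/rel.png

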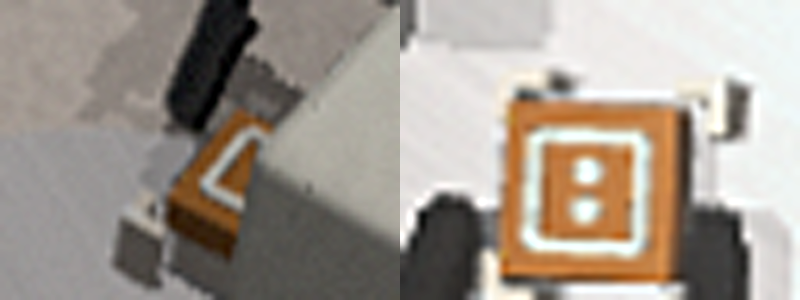

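```bash
python3 - <<'E'
from h import *
T=read_camera('top')
f=lambda a:((a[0]-400+.5)/8.3333-.5+144,(a[1]+.5)/8.3333-.5+197)
for Q,z in [([(506,100),(690,107),(680,283),(498,278)],76),([(525,128),(655,133),(648,257),(522,252)],78.5)]:
    N=np.array([atz(T,*f(a),z) for a in Q]);print(N.round(1).tolist(),N.mean(0).round(1))
E
python3 -m handwheel '[[0.26,0,0,0.2,0,0,0],[0.26,0,0,0.5,0,0,0],[0.26,0,0,1,0,0,0],[0.26,0,0,1,0,0,0]]'
python3 -m handwheel '[[0.26,0,-0.5,1,0,0,0],[0.26,0,-0.5,1,0,0,0],[0.26,0,-0.5,1,0,0,0]]'
python3 - <<'E'
from h import *
S=read_camera('scene');T=read_camera('top')
def crop(c,x,y,w):
    h=w*3//4;im=cv2.resize(c['frame'][y:y+h,x:x+w],(400,300),interpolation=cv2.INTER_CUBIC);return np.clip(im*1.3,0,255).astype(np.uint8)
cv2.imwrite('pics/rel2.png',np.vstack([np.hstack([crop(S,316,186,64),crop(T,144,197,48)]),np.hstack([crop(S,260,180,160),crop(T,110,110,130)])]))
E
```

```text
[[470.1, 142.2, 76.0], [468.7, 88.0, 76.0], [417.9, 89.7, 76.0], [418.5, 143.1, 76.0]] [443.8 115.7  76. ]
[[462.0, 135.6, 78.5], [461.0, 97.5, 78.5], [425.3, 98.6, 78.5], [426.2, 135.5, 78.5]] [443.6 116.8  78.5]
time: 15.22
eef_pos: [458.8, 117.7, 141.5]
ee_rot: [-179.9, -55.3, -1.6]
force: [0.1, -0.5, 0.1]
gripper_width: 0.741
finger_force: 0.0
time: 15.6
eef_pos: [462.5, 105.5, 189.4]
ee_rot: [-174.4, -55.8, -2.9]
force: [-0.4, 0.1, -0.0]
gripper_width: 0.743
finger_force: 0.0
```

View pics/rel2.png

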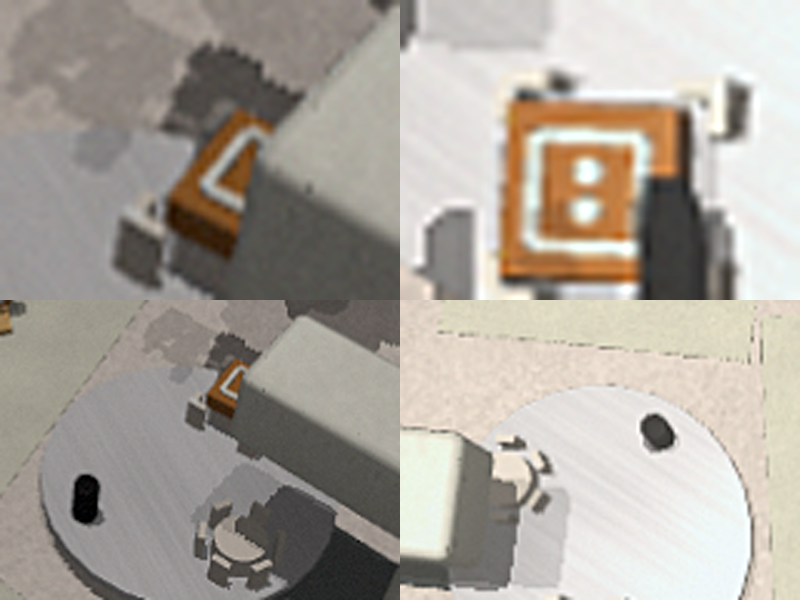

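The cookie lies in the nest at (443.8, 116) by camera, iced side up and let go. The wrist is in its flipped branch, so I'll go back to where I turned it, set the tool upright and yaw it towards the knob.

```bash

python3 -m handwheel '[[0.3,0.3,-0.5,0.4,0,0,0],[0.3,0.3,-0.5,0.4,0,0,0],[0.3,0.3,-0.5,0.4,0,0,0],[0.3,0.3,-0.5,0.4,0,0,0],[0.3,0.3,-0.5,0.4,0,0,0]]'
python3 -m handwheel '[[0.3,0.6,-1,0,0,0,0],[0.3,0.6,-1,0,0,0,0],[0.3,0.6,-1,0,0,0,0],[0.3,0.6,-1,0,0,0,0],[0.3,0.6,-1,0,0,0,0]]'
python3 -m handwheel '[[0.3,0,0,0,0.005,0.153,0],[0.3,0,0,0,0.005,0.153,0],[0.3,0,0,0,0.005,0.153,0],[0.3,0,0,0,0.005,0.153,0],[0.3,0,0,0,0.005,0.153,0],[0.3,0,0,0,0.005,0.153,0],[0.3,0,0,0,0.005,0.153,0],[0.3,0,0,0,0.005,0.153,0]]'
python3 - <<'E'
from h import *
s=robot.observe();R=rmat(s['ee_rot']);print(s['q'].round(1),s['eef_pos'].round(1),R[:,2].round(3),R[:,1].round(3))
E
```

```text
time: 16.32
eef_pos: [486.4, 66.3, 221.2]
ee_rot: [-174.3, -55.8, -3.0]
force: [0.3, -0.5, 0.4]
gripper_width: 0.701
finger_force: 0.0
time: 16.95
eef_pos: [534.2, -13.1, 222.2]
ee_rot: [-174.5, -55.9, -2.8]
force: [-0.4, -0.2, 0.1]
gripper_width: 0.702
finger_force: 0.0
time: 17.95
eef_pos: [535.6, -13.3, 221.7]
ee_rot: [-175.3, -0.8, -2.2]
force: [-0.2, -0.7, -0.1]
gripper_width: 0.702
finger_force: 0.0
[-16.7  19.6  76.1   4.8  84.8  75.1] [535.6 -13.3 221.7] [ 0.017  0.082 -0.996] [-0.037 -0.996 -0.083]
```

```bash

python3 -m handwheel '[[0.3,0,0,0,-0.0131,0.0027,0],[0.3,0,0,0,-0.0131,0.0027,0]]' | grep rot
python3 -m handwheel '[[0.3,0.95,0.2,0,0,0,0.164],[0.3,0.95,0.2,0,0,0,0.164],[0.3,0.95,0.2,0,0,0,0.164],[0.3,0.95,0.2,0,0,0,0.164],[0.3,0.95,0.2,0,0,0,0.164],[0.3,0.95,0.2,0,0,0,0.164],[0.3,0.95,0.2,0,0,0,0.164]]' | grep -E 'pos|rot'
python3 -m handwheel '[[0.3,0,0.68,-0.6,0,0,0.164],[0.3,0,0.68,-0.6,0,0,0.164],[0.3,0,0.68,-0.6,0,0,0.164],[0.3,0,0.68,-0.6,0,0,0.164],[0.3,0,0.68,-0.6,0,0,0.164],[0.3,0,0.68,-0.6,0,0,0.164],[0.3,0,0.68,-0.6,0,0,0.164]]'
python3 - <<'E'
from h import *
S=read_camera('scene');T=read_camera('top')
s=robot.observe();R=rmat(s['ee_rot']);print(s['time'],s['q'].round(1),s['eef_pos'].round(1),R[:,2].round(3),R[:,1].round(3),np.degrees(np.arctan2(R[1,1],R[0,1])))
def crop(c,x,y,w):
    h=w*3//4;im=cv2.resize(c['frame'][y:y+h,x:x+w],(400,300),interpolation=cv2.INTER_CUBIC);return np.clip(im*1.3,0,255).astype(np.uint8)
cv2.imwrite('pics/knob.png',np.hstack([crop(S,230,170,160),crop(T,120,110,130)]))
E
```

```text
ee_rot: [-180.0, -0.1, -2.2]
eef_pos: [610.3, 1.4, 222.5]
ee_rot: [179.9, -0.2, 56.7]
time: 19.95
eef_pos: [610.5, 55.8, 174.5]
ee_rot: [179.9, -0.1, 115.6]
force: [0.4, -0.1, -1.1]
gripper_width: 0.698
finger_force: 0.0
20.05 [ -5.9  29.6  67.2   0.1  83.1 -31.4] [610.6  55.7 174.5] [ 0.001  0.002 -1.   ] [0.902 0.431 0.002] 25.53802419911628
```

View pics/knob.png

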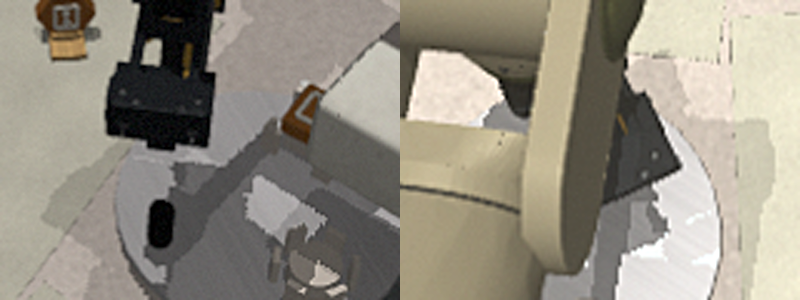

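```bash

python3 -m handwheel '[[0.3,0.015,0.02,-0.75,0,0,0],[0.3,0.015,0.02,-1,0,0,0],[0.3,0.015,0.02,-1,0,0,0]]' | grep -E 'pos|force'
python3 -m handwheel '[[0.3,0,0,-0.3,0,0,0],[0.3,0,0,-0.6,0,0,0],[0.3,0,0,-0.6,0,0,0]]'| grep -E 'pos|force'
python3 -m handwheel '[[0.8,0,0,0,0,0,0],[0.8,0,0,0,0,0,0],[0.8,0,0,0,0,0,0],[0.8,0,0,0,0,0,0],[0.8,0,0,0,0,0,0],[0.8,0,0,0,0,0,0],[0.8,0,0,0,0,0,0]]' 8
python3 - <<'E'
from h import *
s=robot.observe();p=s['eef_pos'][:2];ax=np.array([529,113.])
# axis: 150deg relation; use nest-camera estimate plus knob
d=p-ax;print(np.hypot(*d),np.degrees(np.arctan2(d[1],d[0])))
for ax in ([529,113],[528.8,112]):
  d=p-ax;a=np.arctan2(d[1],d[0]);r=np.hypot(*d);Q=[ax+r*np.array([np.cos(a-np.radians(t)),np.sin(a-np.radians(t))]) for t in range(0,126,6)]
  print([ ((Q[i+1+j]-Q[i])/80).round(3).tolist() for i in (0,5,10,15) for j in range(5)])
E
```

```text
eef_pos: [611.3, 57.4, 93.1]
force: [-0.0, 0.3, 0.7]
finger_force: 0.0
eef_pos: [611.8, 57.4, 46.4]
force: [0.4, 0.2, 1.1]
finger_force: 0.0
time: 21.68
eef_pos: [612.4, 57.3, 46.7]
ee_rot: [179.9, 0.0, 115.7]
force: [2.9, -1.2, 2.0]
gripper_width: 0.239
finger_force: 8.0
100.33563622745244 -33.753531401559094
[[-0.079, -0.105], [-0.168, -0.202], [-0.266, -0.288], [-0.374, -0.364], [-0.488, -0.428], [-0.121, -0.052], [-0.246, -0.091], [-0.375, -0.116], [-0.505, -0.128], [-0.637, -0.127], [-0.13, 0.015], [-0.258, 0.044], [-0.383, 0.087], [-0.502, 0.142], [-0.615, 0.209], [-0.105, 0.079], [-0.202, 0.168], [-0.288, 0.266], [-0.364, 0.374], [-0.428, 0.488]]
[[-0.077, -0.106], [-0.165, -0.202], [-0.263, -0.29], [-0.369, -0.366], [-0.482, -0.431], [-0.12, -0.053], [-0.244, -0.093], [-0.372, -0.119], [-0.502, -0.133], [-0.633, -0.132], [-0.13, 0.014], [-0.258, 0.042], [-0.382, 0.083], [-0.501, 0.136], [-0.614, 0.202], [-0.106, 0.077], [-0.202, 0.165], [-0.29, 0.263], [-0.366, 0.369], [-0.431, 0.482]]
```

```bash

python3 -m handwheel '[[0.8,-0.079,-0.105,0,0,0,-0.0167],[0.8,-0.168,-0.202,0,0,0,-0.0333],[0.8,-0.266,-0.288,0,0,0,-0.05],[0.8,-0.374,-0.364,0,0,0,-0.0667],[0.8,-0.488,-0.428,0,0,0,-0.0833]]'
python3 -m handwheel '[[0.8,-0.121,-0.052,0,0,0,-0.0167],[0.8,-0.246,-0.091,0,0,0,-0.0333],[0.8,-0.375,-0.116,0,0,0,-0.05],[0.8,-0.505,-0.128,0,0,0,-0.0667],[0.8,-0.637,-0.127,0,0,0,-0.0833]]'
```

```text
time: 22.3
eef_pos: [573.4, 22.5, 46.7]
ee_rot: [179.8, -0.0, 85.5]
force: [3.4, -1.2, 1.0]
gripper_width: 0.24
finger_force: 8.0
time: 22.92
eef_pos: [522.2, 12.0, 46.7]
ee_rot: [179.8, -0.0, 55.5]
force: [1.6, -4.2, 2.4]
gripper_width: 0.238
finger_force: 8.0
```

Forces are small, so I'll continue to the stop.

```bash

python3 -m handwheel '[[0.8,-0.13,0.015,0,0,0,-0.0167],[0.8,-0.258,0.044,0,0,0,-0.0333],[0.8,-0.383,0.087,0,0,0,-0.05],[0.8,-0.502,0.142,0,0,0,-0.0667],[0.8,-0.615,0.209,0,0,0,-0.0833]]'
python3 -m handwheel '[[0.8,-0.105,0.079,0,0,0,-0.0167],[0.8,-0.202,0.168,0,0,0,-0.0333],[0.8,-0.288,0.266,0,0,0,-0.05],[0.8,-0.33,0.318,0,0,0,-0.058],[0.8,-0.364,0.374,0,0,0,-0.0667],[0.8,-0.4,0.43,0,0,0,-0.075],[0.8,-0.418,0.465,0,0,0,-0.08],[0.8,-0.428,0.488,0,0,0,-0.0833],[0.8,-0.428,0.488,0,0,0,-0.0833]]'
python3 - <<'E'
from h import *
s=robot.observe();d=s['eef_pos'][:2]-[529,113];print(np.degrees(np.arctan2(d[1],d[0])),np.hypot(*d))
E
```

```text
time: 23.55
eef_pos: [472.3, 28.8, 46.6]
ee_rot: [179.8, 0.0, 25.6]
force: [-0.7, -5.4, 4.5]
gripper_width: 0.242
finger_force: 8.0
time: 24.68
eef_pos: [438.3, 68.8, 46.3]
ee_rot: [179.9, -0.0, -4.2]
force: [0.1, -0.1, -0.3]
gripper_width: 0.194
finger_force: 0.0
-154.04102528084044 100.86311158021391
```

```bash

python3 -m handwheel '[[0.8,0,0,0.5,0,0,0],[0.8,0,0,1,0,0,0],[0.8,0,0,1,0,0,0]]'
python3 -m handwheel '[[0.8,-0.5,-1,1,0,0,0],[0.8,-0.5,-1,1,0,0,0],[0.8,-0.5,-1,1,0,0,0]]' | grep pos
python3 -m handwheel '[[0.8,-0.2,-1,1,0,0,0],[0.8,-0.2,-1,1,0,0,0],[0.8,-0.2,-1,1,0,0,0]]' | grep pos
python3 - <<'E'
from h import *
S=read_camera('scene');T=read_camera('top')
def crop(c,x,y,w):
    h=w*3//4;im=cv2.resize(c['frame'][y:y+h,x:x+w],(400,300),interpolation=cv2.INTER_CUBIC);return np.clip(im*1.3,0,255).astype(np.uint8)
cv2.imwrite('pics/end.png',np.hstack([crop(S,260,170,170),crop(T,110,125,130)]))
E
```

```text
time: 25.05
eef_pos: [439.8, 68.6, 128.5]
ee_rot: [179.9, -0.3, -4.2]
force: [-0.5, -0.8, 0.4]
gripper_width: 0.202
finger_force: 0.0
eef_pos: [398.6, -13.1, 207.4]
eef_pos: [383.2, -92.7, 286.5]
```

View pics/end.png

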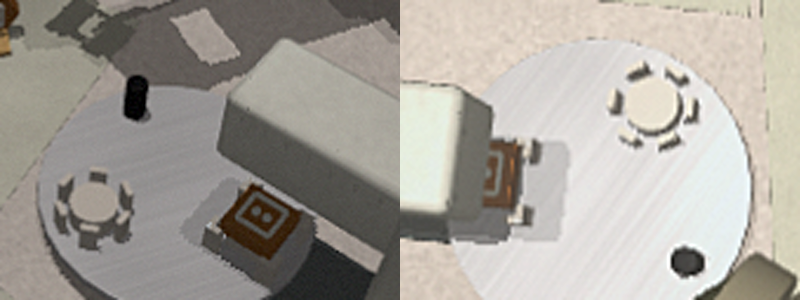

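The knob slipped out before the stop: it sits at (687,262) in the right crop. The cookie is still in its nest. I'll locate the knob again.

```bash
python3 - <<'E'
from h import *
S=read_camera('scene');T=read_camera('top')
def dark(c,x0,x1,y0,y1):
    g=c['frame'].max(2)[y0:y1,x0:x1];n,l,st,ce=cv2.connectedComponentsWithStats((g<45).astype(np.uint8));k=1+st[1:,4].argmax();return st[k]+[x0,y0,0,0,0],ce[k]+[x0,y0]
a=dark(S,305,330,198,225);b=dark(T,194,213,200,219);print(a,b)
u=(a[0][0]+a[0][2]/2-.5,a[0][1]+3.0)
print(tri(S,u,T,b[1]),atz(T,*b[1],65),atz(S,*u,79))
for p in (atz(T,*b[1],65),atz(S,*u,79)):
    d=p[:2]-[529,113];print(np.degrees(np.arctan2(d[1],d[0])),np.hypot(*d))
s=robot.observe();print(s['eef_pos'],s['q'].round(1))
E
```

```text
(array([313, 202,  10,  19, 157]), array([317.33121019, 210.74522293])) (array([202, 206,   7,   8,  18]), array([205.72222222, 210.16666667]))
(array([466.01754637,  25.53703938,  68.67253526]), np.float64(7.030840444640269)) [467.98509825  23.00646613  65.        ] [472.14660277  32.32704141  79.        ]
-124.1369591671737 108.72743155990725
-125.17385421737826 98.69364226810629
[382.31229157 -90.08879552 284.62896579] [-30.6   2.7  87.4  -0.   90.1  63.5]
```

```bash

python3 -m handwheel '[[0.3,1,0.75,-0.5,0,0,0.164],[0.3,1,0.75,-0.5,0,0,0.164],[0.3,1,0.75,-0.5,0,0,0.164],[0.3,1,0.75,-0.5,0,0,0.164],[0.3,1,0.75,-0.5,0,0,0.164],[0.3,1,0.75,-0.5,0,0,0.164],[0.3,1,0.75,-0.5,0,0,0.164]]' | grep -E 'pos|rot'
python3 -m handwheel '[[0.3,0.11,0.77,-1,0,0,0],[0.3,0.11,0.77,-1,0,0,0],[0.3,0.11,0.77,-1,0,0,0],[0.3,0.11,0.77,-1,0,0,0]]'| grep -E 'pos|rot|width'
```

```text
eef_pos: [462.2, -30.2, 245.3]
ee_rot: [-180.0, -0.0, 54.8]
eef_pos: [471.8, 30.1, 167.1]
ee_rot: [179.9, -0.1, 54.8]
gripper_width: 0.699
```

```bash

python3 -m handwheel '[[0.3,0,0.01,-0.6,0,0,0],[0.3,0,0.01,-1,0,0,0],[0.3,0,0.01,-1,0,0,0]]' | grep -E 'pos|force'
python3 -m handwheel '[[0.3,0,0,-0.25,0,0,0],[0.3,0,0,-0.57,0,0,0],[0.3,0,0,-0.57,0,0,0]]'| grep -E 'pos|force'
python3 -m handwheel '[[0.8,0,0,0,0,0,0],[0.8,0,0,0,0,0,0],[0.8,0,0,0,0,0,0],[0.8,0,0,0,0,0,0],[0.8,0,0,0,0,0,0],[0.8,0,0,0,0,0,0],[0.8,0,0,0,0,0,0]]' 20
python3 -c "
from h import *
import numpy as np
p=robot.observe()['eef_pos'][:2]
for ax in ([529,113],[528,115]):
  d=p-ax;a=np.arctan2(d[1],d[0]);r=np.hypot(*d);print(r,np.degrees(a));print([((ax+r*np.array([np.cos(a-t),np.sin(a-t)])-p)/80).round(3).tolist() for t in np.radians(range(5,40,5))])"
```

```text
eef_pos: [471.0, 30.5, 86.0]
force: [-0.2, 0.3, -0.3]
finger_force: 0.0
eef_pos: [471.8, 30.7, 41.6]
force: [0.2, 1.0, 0.4]
finger_force: 0.0
time: 29.0
eef_pos: [471.4, 31.1, 40.9]
ee_rot: [179.9, -0.0, 54.8]
force: [-0.9, 0.5, 4.8]
gripper_width: 0.241
finger_force: 20.0
100.12828105552845 -125.15134430072872
[[-0.086, 0.067], [-0.167, 0.141], [-0.24, 0.221], [-0.307, 0.308], [-0.365, 0.4], [-0.415, 0.497], [-0.457, 0.598]]
101.20696868021089 -124.03651158762256
[[-0.089, 0.066], [-0.171, 0.139], [-0.247, 0.219], [-0.316, 0.305], [-0.377, 0.397], [-0.429, 0.495], [-0.473, 0.596]]
```

```bash

python3 -m handwheel '[[0.8,-0.086,0.067,0,0,0,-0.0139],[0.8,-0.167,0.141,0,0,0,-0.0278],[0.8,-0.167,0.141,0,0,0,-0.0278]]'
python3 -m handwheel '[[0.8,-0.073,0.08,0,0,0,-0.0139],[0.8,-0.14,0.167,0,0,0,-0.0278],[0.8,-0.14,0.167,0,0,0,-0.0278]]'
```

```text
time: 29.38
eef_pos: [466.7, 37.7, 41.6]
ee_rot: [178.8, -0.5, 44.8]
force: [29.1, -27.3, -22.8]
gripper_width: 0.416
finger_force: 20.0
time: 29.75
eef_pos: [457.4, 51.3, 42.5]
ee_rot: [178.8, -0.8, 34.8]
force: [32.8, -26.6, -17.9]
gripper_width: 0.79
finger_force: 20.0
```

The knob does not give under about 40 N tangential force, and it slipped at this same place before. So this is the stop: the disc did not start at 0, and the head's axis at about 87° agrees. I'll open, back off and check.

```bash

python3 -m handwheel '[[0.2,0.14,-0.167,0,0,0,0.0278],[0.2,0.307,-0.308,0,0,0,0.0556],[0.2,0.307,-0.308,0,0,0,0.0556],[0.2,0.307,-0.308,0,0,0,0.0556]]'
python3 -m handwheel '[[0.2,0,0,0.5,0,0,0],[0.2,0,0,1,0,0,0],[0.2,0,0,1,0,0,0]]' | grep -E 'pos|force'
python3 -m handwheel '[[0.2,-0.5,-1,1,0,0,0],[0.2,-0.5,-1,1,0,0,0],[0.2,-0.5,-1,1,0,0,0]]' | grep pos
python3 -m handwheel '[[0.2,-0.5,-0.8,1,0,0,0],[0.2,-0.5,-0.8,1,0,0,0],[0.2,-0.5,-0.8,1,0,0,0]]' | grep pos
python3 - <<'E'
from h import *
S=read_camera('scene');T=read_camera('top')
def dark(c,x0,x1,y0,y1):
    g=c['frame'].max(2)[y0:y1,x0:x1];n,l,st,ce=cv2.connectedComponentsWithStats((g<45).astype(np.uint8));k=1+st[1:,4].argmax();return st[k]+[x0,y0,0,0,0],ce[k]+[x0,y0]
print(dark(S,305,330,198,225),dark(T,194,213,200,219))
# orange cookie on the disc, scene; head block edges in top (bright, at its front end)
f=S['frame'].astype(int);m=((f[:,:,2]-f[:,:,0])>30).astype(np.uint8);m[:245]=0;m[300:]=0;m[:,:330]=0;m[:,420:]=0
ys,xs=np.where(m);u=(xs.mean(),ys.mean());p=atz(S,*u,76);d=p[:2]-[529,113];print(u,len(xs),p,np.hypot(*d),np.degrees(np.arctan2(d[1],d[0])))
g=cv2.cvtColor(T['frame'],cv2.COLOR_BGR2GRAY)
for v in (60,80,100,120): 
    col=g[120:210,v].astype(int);e=np.abs(np.diff(col));print(v,[(int(i)+120,int(e[i])) for i in np.argsort(-e)[:5]])
E
```

```text
time: 30.25
eef_pos: [470.7, 31.5, 40.6]
ee_rot: [180.0, -0.0, 54.6]
force: [0.2, 0.7, -0.5]
gripper_width: 0.801
finger_force: 0.0
eef_pos: [472.1, 31.5, 123.0]
force: [0.5, -0.7, -0.5]
finger_force: 0.0
eef_pos: [431.1, -50.3, 202.0]
eef_pos: [391.4, -113.5, 281.0]
(array([313, 202,  10,  19, 158]), array([317.32911392, 210.83544304])) (array([202, 206,   7,   8,  15]), array([205.8       , 210.53333333]))
(np.float64(369.44954128440367), np.float64(264.72782874617735)) 327 [548.50275041 200.59701263  76.        ] 89.74181798336137 77.44828942420541
60 [(146, 78), (138, 58), (202, 50), (186, 43), (187, 28)]
80 [(204, 80), (188, 42), (189, 37), (147, 36), (148, 33)]
100 [(200, 88), (190, 43), (191, 40), (204, 28), (150, 18)]
120 [(202, 92), (151, 71), (152, 70), (193, 45), (192, 39)]
```

The knob has not moved: it stays at about -125°, which puts the nest at 85°. The head's axis measures about 84.6°, so the turntable is at its stop. I'm handing in.

```bash
python3 -m handwheel '[[0.2,0,0,0,0,0,0],[0.2,0,0,0,0,0,0]]' | head -2; python3 -c "
from plant import robot
print(robot.finish_job())"
```

```text
time: 31.72
eef_pos: [391.4, -112.1, 279.8]
the job is handed in; nothing more can be done
None
```

I set the square cookie down iced side up in the square nest, let go, turned the turntable clockwise to its stop under the icing head and handed the job in at about 32 s; the hand-in gave no verdict.

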